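# Key in the start sequence of the pulse welder

### The job

Get the pulse welder ready from the grey key box on the board: press the blue key (gas), then the yellow key (charge), then the green key (arm), each fully down for a moment, one at a time and in that order, letting each spring back up before the next. Do not press the red cancel key; leave all keys up at the end.

Things in the scene. Friction and masses are not known exactly. Their poses are not given: they have to be found in the camera images.
- key_box: grey key box, black panel, 94 mm wide (x), 224 mm long (y), panel 35 mm above the board; fixed on the board's right half, yaw within 20 degrees. Origin: centre of its underside. Four keys 50 mm apart in a row along y, in varying order. Keep the arm clear of the motor hanging near x 0.30, y 0.50, z 0.25 and up, and of the microscope over the board's left half (x over 0.42, y 0 to 0.2).
- blue_key_top (a point): round blue push key (gas purge), 30 mm across, in a black collar 46 mm across. The point is the centre of its top face, 57 mm above the board when up; z up, y along the row of keys, x across it. Spring key: 6 mm travel straight down, 1.5 N to start, 5 N at the stop, where its top is still 4 mm above the collar.
- yellow_key_top (a point): round yellow push key (charge), 30 mm across, in a black collar 46 mm across. The point is the centre of its top face, 57 mm above the board when up; z up, y along the row of keys, x across it. Spring key: 6 mm travel straight down, 1.5 N to start, 5 N at the stop, where its top is still 4 mm above the collar.
- green_key_top (a point): round green push key (arm), 30 mm across, in a black collar 46 mm across. The point is the centre of its top face, 57 mm above the board when up; z up, y along the row of keys, x across it. Spring key: 6 mm travel straight down, 1.5 N to start, 5 N at the stop, where its top is still 4 mm above the collar.
- red_key_top (a point): round red push key (cancel), 30 mm across, in a black collar 46 mm across. The point is the centre of its top face, 57 mm above the board when up; z up, y along the row of keys, x across it. Spring key: 6 mm travel straight down, 1.5 N to start, 5 N at the stop, where its top is still 4 mm above the collar. Not to be pressed.

How it is judged:
On the way, in this order (a step that is already met when the one before it is completed fails the run):
1. the blue key is pressed down, the other three are up (height (world z) of blue_key_top below 0.0525 m and height (world z) of each of yellow_key_top, green_key_top, red_key_top above 0.055 m), for 0.1 s.
2. the yellow key is pressed down, the other three are up (height (world z) of yellow_key_top below 0.0525 m and height (world z) of each of blue_key_top, green_key_top, red_key_top above 0.055 m), for 0.1 s.
3. the green key is pressed down, the other three are up (height (world z) of green_key_top below 0.0525 m and height (world z) of each of blue_key_top, yellow_key_top, red_key_top above 0.055 m), for 0.1 s.
At the end, for the whole second after the job is handed in: blue, yellow and green have been pressed in that order (each at least 4.5 mm of its 6 mm travel, held 0.1 s, the others up), and all four keys are back up (within 1.5 mm) (height (world z) of each of blue_key_top, yellow_key_top, green_key_top, red_key_top above 0.0555 m); the robot touches nothing.
It fails at once if the red key is pressed (more than 3 mm) (height (world z) of red_key_top below 0.054 m).
It fails at once if two keys are pressed (more than 3 mm) at the same time (height (world z) of each of blue_key_top, yellow_key_top below 0.054 m or height (world z) of each of yellow_key_top, green_key_top below 0.054 m or height (world z) of each of blue_key_top, green_key_top below 0.054 m).
It also fails if it takes over 48 s, if anything falls off the work surface, if the arm or the gripper's body presses on something with over 40 N, if the wrist force passes 120 N, or if a joint passes its speed limit or range.

### The arm

A 6-joint arm with a two-finger parallel gripper is mounted at the origin on a cart in front of the work surface, level with it; the furniture and walls round the work are solid. World frame = base frame: x ahead of the robot, y to its left, z up, the work surface at z = 0. Lengths are in m, angles in rad, forces in N, time in s.
With the tool pointing down it reaches from about 0.375 to 0.975 m from the base axis. Payload 3.8 kg.
Tool frame: the origin (TCP) lies where the fingers leave the gripper's body, on its centre line; the fingertips stand 73 mm ahead of it and the grasp point (between the pads) lies 54 mm ahead of it; z points along the fingers, y is the direction in which the jaws open and shut (so a half turn about z gives the same grasp; the last joint's range is limited). The gripper opens to 85 mm and grips with 20 to 120 N. Pads are 22 mm wide; open, the fingers measure 114 mm over their backs; the gripper's body (76 mm by 85 mm) begins 54 mm behind the grasp point. The pads swing forward as they close: fully open they stand 13 mm farther back than shut.
Start: joints at [-0.037, 0.264, 1.604, -0, 1.274, -0.037], TCP at [0.675, -0, 0.304] pointing down, gripper open.
Joint ranges: [-2.63, 2.63], [-0.94, 2.18], [0.31, 2.57], [-1.31, 4.45], [0, 2.66], [-2.55, 2.55]. Speed limits (rad/s): [2.57, 2.57, 3.14, 3.14, 3.14, 3.14].

### API

Orientations are given as a unit quaternion [w, x, y, z].
In Python, from station import ctrl gives the robot as it stands.
- The arm moves only by the shell command python3 -m jog 'ROWS' [FORCE]. ROWS is a JSON object of lists of equal length, an entry for each row: "travel": the shift along the tool's x, y, z in cm, a list of three; "turn": the turn about the tool's z in degrees; "grip": the opening in per cent of the stroke, from 0 (shut) to 100 (fully open). In form: {"travel": [[tx, ty, tz], ...], "turn": [turn, ...], "grip": [grip, ...]}. A call has 1 to 5 rows; each row is the pose to reach, as a shift and turn from the pose measured when the call began, along the tool's axes at that moment; what a row does not reach only later rows make up. A row lasts 1/10 s, in which the tool goes at most 50 mm and 8.59 degrees, less where a joint would pass 70% of its speed; a pose out of reach is approached as far as the arm can. A call with a gripper value outside its range is refused whole. The fingers move at their own pace and stop on an object; FORCE is the grip in N (left out, the last holds). Time passes only in rows, so rows that repeat a pose let the fingers close. It gives the time, the measured TCP pose, the force and the opening at its end, in the units of the state.
- ctrl.state(): the state, without advancing time (a new reading comes with each control period).
- ctrl.snapshot(name): name is "scene" or "side" or "wrist"; returns (picture, depth): 384x512x3 uint8, red, green, blue; 384x512 float32, m along the optical axis (not along the pixel's ray), 0 where there is no reading.
- ctrl.camera_params(name): a dict with "K" (3x3 intrinsics, pixels), "D" ([k1, k2, p1, p2, k3] as OpenCV has them; the pictures are not rectified), "world_from_camera" (4x4, takes a point from camera to world coordinates). Camera axes: x right, y down, z forward; pixel columns grow to the right and rows downward; lengths in m; the calibration is good to about 2 mm. A picture is of the moment at which its call begins: read the wrist's pose just before it. camera_params takes no time and is no camera call; for the wrist camera it gives the pose at the moment of the call.
- ctrl.finish_job(): hands the job in, once; it reports no verdict.
The state is a dict: "clock": time; "joint_positions": joint angles; "qvel": joint speeds; "joint_torque": joint torques, N m; "tool_pos": TCP position; "tcp_rot": TCP orientation; "wrist_force": force on the tool from outside, world axes, zero at the start; "wrist_torque": the same for the moment, N m; "opening": finger opening in m.
Only numpy, scipy, OpenCV 4.12 (cv2) and the standard library are available. Lean on these libraries where they do the work, as an engineer would, in place of code of your own. Each camera call takes 0.05 s, during which the arm holds its last target. There are 200 camera calls.

## Working session

There is one attempt and no reset: what is moved stays moved. The work goes in short steps, Python scripts to look and compute and a shell command to move; the robot and the scene stay as the last step left them, time stands still between calls to the robot, and variables do not carry over. Pictures are saved under pics/ and viewed, about 8 in all and at most 12, crops included, and the job is handed in when it is done.

```bash
mkdir -p pics; ls; python3 - <<'E'
from station import ctrl
import cv2,numpy as np
s=ctrl.state();print(s)
ims=[]
for n in("scene","side","wrist"):
    p=ctrl.camera_params(n);print(n,np.round(p["world_from_camera"],3).tolist())
    im,d=ctrl.snapshot(n);np.savez(f"pics/{n}0.npz",im=im,d=d,K=p["K"],D=p["D"],T=p["world_from_camera"])
    cv2.imwrite(f"pics/{n}0.png",im[...,::-1]);ims.append(im)
z=np.zeros_like(im)
cv2.imwrite("pics/all0.png",cv2.resize(np.vstack([np.hstack(ims[:2]),np.hstack([ims[2],z])])[...,::-1],(800,600),interpolation=cv2.INTER_AREA))
E
```

```text
pics
{'clock': 0.0, 'joint_positions': array([-3.68828022e-02,  2.64787079e-01,  1.60538229e+00,  5.06313679e-06,
        1.27371059e+00, -3.68756919e-02]), 'qvel': array([ 0.00099523, -0.00173964,  0.00027071, -0.00048539, -0.00051045,
       -0.000122  ]), 'joint_torque': array([ 6.10465631e-04, -5.15121067e+01, -3.67308676e+01, -4.07824507e-05,
        1.31324201e-02,  1.46811578e-05]), 'tool_pos': array([6.74426388e-01, 3.22580639e-05, 3.02534513e-01]), 'tcp_rot': array([-0.0008396 ,  0.70710936,  0.70710328, -0.00077654]), 'wrist_force': array([ 0.48782163, -0.46401742,  1.35184534]), 'wrist_torque': array([ 0.01840721,  0.01777536, -0.05586218]), 'opening': 0.085471240582559}
scene [[0.677, -0.426, 0.6, 0.014], [-0.736, -0.409, 0.54, -0.671], [0.015, -0.807, -0.591, 0.575], [0.0, 0.0, 0.0, 1.0]]
side [[-0.872, -0.331, 0.361, 0.216], [-0.49, 0.602, -0.63, 0.327], [-0.009, -0.727, -0.687, 0.646], [0.0, 0.0, 0.0, 1.0]]
wrist [[1.0, 0.001, -0.003, 0.675], [0.0, -0.953, -0.304, 0.078], [-0.003, 0.304, -0.953, 0.373], [0.0, 0.0, 0.0, 1.0]]
```

View pics/all0.png

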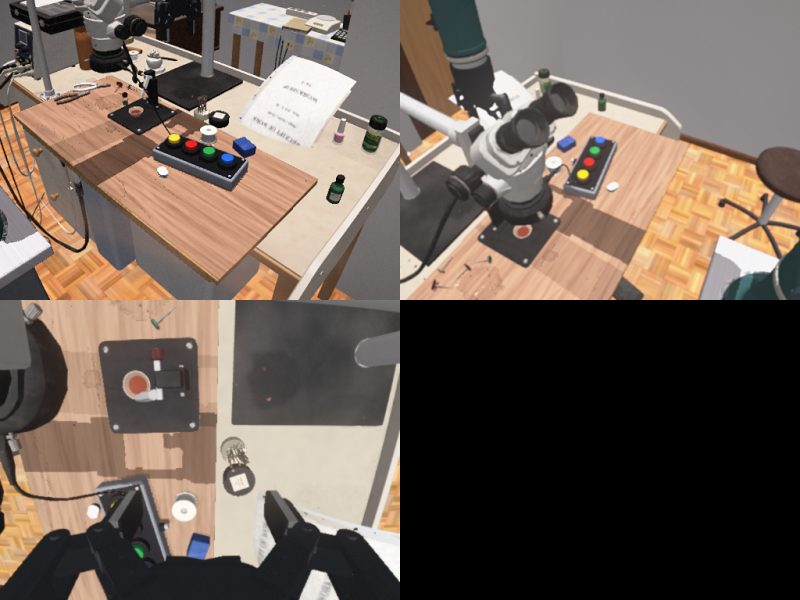

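The scene view (upper left, half scale) shows the key box with yellow (174,140), red (191,146), green (208,153) and blue (228,160). There is a separate blue block at (244,146). The side view shows all four keys as well, at (583,175) to (599,141).

```bash
cat > m.py <<'E'
import cv2,numpy as np
H={"blue":(105,130),"green":(45,85),"yellow":(22,34),"red":(0,8)}
def ray(px,K,D,T,z):
    u=cv2.undistortPoints(np.array(px,float).reshape(-1,1,2),K,D)[:,0]
    d=np.c_[u,np.ones(len(u))]@T[:3,:3].T;o=T[:3,3]
    return o+d*((z-o[2])/d[:,2])[:,None]
def find(im,d,K,D,T,box):
    hsv=cv2.cvtColor(im,cv2.COLOR_RGB2HSV);out={}
    for c,(a,b) in H.items():
        m=cv2.inRange(hsv,(a,120,60),(b,255,255))
        if c=="red": m|=cv2.inRange(hsv,(172,120,60),(179,255,255))
        cs,_=cv2.findContours(m,cv2.RETR_EXTERNAL,cv2.CHAIN_APPROX_NONE)
        for k in cs:
            if cv2.contourArea(k)<40: continue
            q=ray(k.reshape(-1,2),K,D,T,0.057)
            (cx,cy),r=cv2.minEnclosingCircle(q[:,:2].astype(np.float32))
            if not(box[0]<cx<box[1] and box[2]<cy<box[3]): continue
            mm=np.zeros(m.shape,np.uint8);cv2.drawContours(mm,[k],-1,1,-1)
            M=cv2.moments(k);px=[M["m10"]/M["m00"],M["m01"]/M["m00"]]
            v=hsv[mm>0][:,2]
            g=ray([px],K,D,T,0.057)[0]
            dz=np.median(d[mm>0]);u=cv2.undistortPoints(np.array([[px]]),K,D)[0,0]
            P=T[:3,:3]@(np.array([*u,1])*dz)+T[:3,3]
            print(c,"px",np.round(px,1),"area",cv2.contourArea(k),"ray",np.round(g[:2],4),"ext",np.round(np.ptp(q[:,:2],axis=0),3),"depthP",np.round(P,4))
E
python3 - <<'E'
from m import *
for n in("scene","side"):
    z=np.load(f"pics/{n}0.npz");print(n);find(z["im"],z["d"],z["K"],z["D"],z["T"],(.3,1,-.6,.2))
a=np.load("pics/scene0.npz")["im"][160:250,190:330];b=np.load("pics/side0.npz")["im"][160:260,190:310]
cv2.imwrite("pics/crop1.png",np.hstack([cv2.resize(x,(400,300),interpolation=cv2.INTER_CUBIC) for x in(a,b)])[...,::-1])
E
```

```text
scene
blue px [290.7 202.6] area 171.5 ray [ 0.5488 -0.2801] ext [0.037 0.036] depthP [ 0.5503 -0.279   0.0555]
blue px [313.9 187.5] area 373.0 ray [ 0.6152 -0.2829] ext [0.065 0.066] depthP [ 0.6553 -0.257   0.0224]
green px [430.4 238.8] area 47.0 ray [ 0.6348 -0.5138] ext [0.026 0.027] depthP [ 0.6659 -0.5059  0.0311]
green px [267.  193.6] area 149.0 ray [ 0.5395 -0.2314] ext [0.037 0.036] depthP [ 0.541  -0.2302  0.0556]
yellow px [222.7 176.8] area 115.0 ray [ 0.5207 -0.134 ] ext [0.036 0.036] depthP [ 0.5223 -0.1323  0.0553]
red px [244.2 185.2] area 151.0 ray [ 0.5296 -0.183 ] ext [0.037 0.037] depthP [ 0.5315 -0.1811  0.055 ]
side
blue px [255.5 179.4] area 75.5 ray [ 0.5526 -0.2693] ext [0.03 0.03] depthP [ 0.5529 -0.2698  0.0565]
blue px [210.9 181.9] area 114.5 ray [ 0.6402 -0.2113] ext [0.035 0.048] depthP [ 0.6619 -0.2389  0.0268]
green px [248.9 192. ] area 78.0 ray [ 0.5443 -0.2239] ext [0.027 0.03 ] depthP [ 0.5441 -0.2234  0.0575]
yellow px [233.7 223.2] area 128.5 ray [ 0.5243 -0.1247] ext [0.031 0.034] depthP [ 0.5245 -0.125   0.0566]
red px [157.2 296. ] area 114.0 ray [0.5513 0.0925] ext [0.024 0.025] depthP [0.5706 0.0789 0.023 ]
red px [241.6 207.2] area 134.0 ray [ 0.5341 -0.1736] ext [0.034 0.038] depthP [ 0.5343 -0.174   0.0565]
```

View pics/crop1.png

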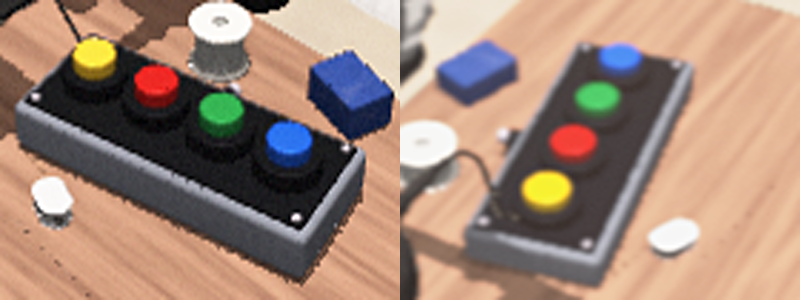

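The order along the row is yellow, red, green, blue, running from y −0.13 to −0.275, and the 50 mm spacing checks out. Both views are biased toward their cameras because the masks include the sides of the keys. I'll move right with the gripper shutting and refine the positions with the wrist camera.

```bash
python3 -m jog '{"travel": [[-3,-1.5,0],[-7,-3,0],[-11,-5,0],[-15,-7,0],[-19,-9,0]], "turn": [0,0,0,0,0], "grip": [0,0,0,0,0]}' 30; python3 -m jog '{"travel": [[-3,-1,0],[-7,-2.5,0],[-10,-4,0],[-11,-4,0],[-11,-4,0]], "turn": [0,0,0,0,0], "grip": [0,0,0,0,0]}'
cat > w.py <<'E'
from station import ctrl
from m import *
import sys
s=ctrl.state();print({k:np.round(s[k],4) for k in("clock","tool_pos","tcp_rot","wrist_force","opening")})
p=ctrl.camera_params("wrist");im,d=ctrl.snapshot("wrist")
find(im,d,np.array(p["K"]),np.array(p["D"]),np.array(p["world_from_camera"]),(.45,.6,-.35,-.05))
cv2.imwrite(f"pics/{sys.argv[1]}.png",im[...,::-1])
E
python3 w.py w1
```

```text
clock: 0.65
tool_pos: [0.5834, -0.1912, 0.3026]
tcp_rot: [-0.001, 0.707, 0.707, -0.001]
wrist_force: [0.7, -0.5, -0.4]
opening: 0.0123
clock: 1.15
tool_pos: [0.5431, -0.3025, 0.3023]
tcp_rot: [-0.001, 0.708, 0.706, -0.001]
wrist_force: [-0.0, 0.6, 0.6]
opening: 0.0003
{'clock': np.float64(1.15), 'tool_pos': array([ 0.5431, -0.3025,  0.3023]), 'tcp_rot': array([-1.000e-03,  7.078e-01,  7.064e-01, -7.000e-04]), 'wrist_force': array([-0.0357,  0.6116,  0.5766]), 'opening': np.float64(0.0003)}
blue px [270.4 153.3] area 454.5 ray [ 0.5554 -0.2748] ext [0.027 0.028] depthP [ 0.5554 -0.2748  0.0574]
green px [262.2 110.4] area 489.0 ray [ 0.5457 -0.2266] ext [0.027 0.027] depthP [ 0.5457 -0.2266  0.0575]
yellow px [243.7  14.1] area 677.0 ray [ 0.5266 -0.1299] ext [0.028 0.028] depthP [ 0.5267 -0.13    0.0574]
red px [253.2  63.5] area 608.0 ray [ 0.5361 -0.1778] ext [0.029 0.029] depthP [ 0.5361 -0.1779  0.0576]
```

View pics/w1.png

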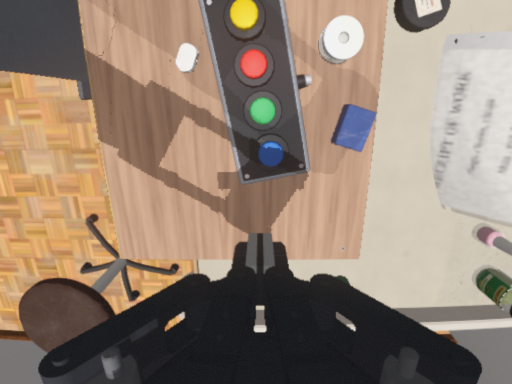

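The wrist view shows the keys at about (244,14) yellow, (254,63) red, (262,110) green and (270,153) blue. Their extents of about 28 mm, tops at 0.0574 m and spacing of about 49 mm all fit. Next I hover over blue.

```bash
python3 -m jog '{"travel": [[2.8,1.2,3],[2.8,1.2,7],[2.8,1.2,11],[2.8,1.2,14.7],[2.8,1.2,14.7]], "turn": [0,0,0,0,0], "grip": [0,0,0,0,0]}'; python3 -m jog '{"travel": [[0,0,0],[0,0,0]], "turn": [0,0], "grip": [0,0]}'
```

```text
clock: 1.7
tool_pos: [0.5519, -0.269, 0.1487]
tcp_rot: [-0.007, 0.707, 0.708, -0.002]
wrist_force: [-0.7, -0.8, -0.2]
opening: -0.0003
clock: 1.9
tool_pos: [0.5528, -0.2684, 0.1501]
tcp_rot: [-0.007, 0.706, 0.708, -0.002]
wrist_force: [-0.6, -0.3, -0.3]
opening: 0.0
```

```bash
python3 -m jog '{"travel": [[-0.6,0.3,0],[-0.6,0.3,0.7],[-0.6,0.3,1.2],[-0.6,0.3,1.2]], "turn": [0,0,0,0], "grip": [0,0,0,0]}'; python3 w.py w2
```

```text
clock: 2.3
tool_pos: [0.5552, -0.2742, 0.1373]
tcp_rot: [-0.008, 0.706, 0.708, -0.002]
wrist_force: [-0.0, 0.2, -0.4]
opening: -0.0003
{'clock': np.float64(2.3), 'tool_pos': array([ 0.5552, -0.2742,  0.1373]), 'tcp_rot': array([-0.0076,  0.7064,  0.7078, -0.0019]), 'wrist_force': array([-0.015 ,  0.166 , -0.4143]), 'opening': np.float64(-0.0003)}
blue px [262.7 228.5] area 716.5 ray [ 0.5562 -0.2657] ext [0.029 0.019] depthP [ 0.5562 -0.266   0.0563]
green px [245.3 164.2] area 1968.0 ray [ 0.5462 -0.226 ] ext [0.029 0.029] depthP [ 0.5462 -0.2259  0.0576]
yellow px [206.6   2.4] area 138.0 ray [ 0.5279 -0.1447] ext [0.016 0.003] depthP [ 0.5268 -0.1428  0.0515]
red px [225.9  73. ] area 2560.0 ray [ 0.5366 -0.1778] ext [0.029 0.029] depthP [ 0.5366 -0.1778  0.0575]
```

View pics/w2.png

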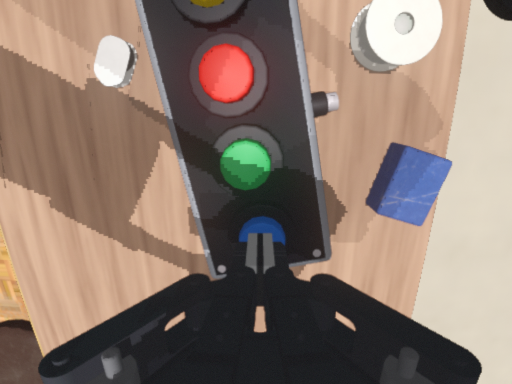

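The finger is centred over blue (263,229), with about 7 mm of clearance. Now I press.

```bash
python3 -m jog '{"travel": [[0,0,0.4],[0,0,0.8],[0,0,1.1],[0,0,1.1],[0,0,1.1]], "turn": [0,0,0,0,0], "grip": [0,0,0,0,0]}'
```

```text
clock: 2.85
tool_pos: [0.5551, -0.2742, 0.1268]
tcp_rot: [-0.008, 0.706, 0.708, -0.002]
wrist_force: [-1.0, -0.7, 2.8]
opening: -0.0005
```

```bash
python3 -m jog '{"travel": [[0,0,0.2],[0,0,0.4],[0,0,0.4],[0,0,0.4]], "turn": [0,0,0,0], "grip": [0,0,0,0]}'
```

```text
clock: 3.25
tool_pos: [0.5552, -0.2742, 0.1236]
tcp_rot: [-0.007, 0.706, 0.708, -0.002]
wrist_force: [-2.9, 0.8, 7.3]
opening: 0.0001
```

The force is 7.3 N, past the 5 N at the stop. I hold a little longer, then lift well clear.

```bash
python3 -m jog '{"travel": [[0,0,0.1],[0,0,0.1],[0,0,0.1]], "turn": [0,0,0], "grip": [0,0,0]}'; python3 -m jog '{"travel": [[0,0,-1],[0,0,-2.5],[0,0,-4],[0,0,-4],[0,0,-4]], "turn": [0,0,0,0,0], "grip": [0,0,0,0,0]}'
```

```text
clock: 3.55
tool_pos: [0.5552, -0.2742, 0.1236]
tcp_rot: [-0.007, 0.706, 0.708, -0.002]
wrist_force: [-2.8, 1.7, 9.5]
opening: 0.0001
clock: 4.05
tool_pos: [0.5562, -0.2747, 0.1646]
tcp_rot: [-0.007, 0.706, 0.708, -0.002]
wrist_force: [-0.4, 0.2, -0.2]
opening: 0.0002
```

At the stop, the force rose to 9.5 N with no further motion, so blue was fully down. Next is yellow, at dy +14.5 cm and dx −2.9 cm.

```bash
python3 -m jog '{"travel": [[3.5,-0.7,0],[7,-1.4,0],[10.5,-2.1,0],[14.5,-2.9,0],[14.5,-2.9,0]], "turn": [0,0,0,0,0], "grip": [0,0,0,0,0]}'; python3 -m jog '{"travel": [[0,0,0],[0,0,0]], "turn": [0,0], "grip": [0,0]}'
```

```text
clock: 4.55
tool_pos: [0.5245, -0.1258, 0.1644]
tcp_rot: [-0.009, 0.705, 0.709, -0.002]
wrist_force: [-0.3, -0.5, -0.1]
opening: 0.0004
clock: 4.75
tool_pos: [0.5242, -0.1259, 0.1639]
tcp_rot: [-0.009, 0.705, 0.709, -0.002]
wrist_force: [0.4, 0.4, 0.6]
opening: -0.0002
```

```bash
python3 -m jog '{"travel": [[-0.4,0.2,0.8],[-0.4,0.2,1.7],[-0.4,0.2,2.5],[-0.4,0.2,2.5]], "turn": [0,0,0,0], "grip": [0,0,0,0]}'; python3 w.py w3
```

```text
clock: 5.15
tool_pos: [0.5245, -0.1298, 0.1366]
tcp_rot: [-0.011, 0.705, 0.709, -0.003]
wrist_force: [-0.7, -0.5, -0.7]
opening: -0.0002
{'clock': np.float64(5.15), 'tool_pos': array([ 0.5245, -0.1298,  0.1366]), 'tcp_rot': array([-0.011 ,  0.7054,  0.7087, -0.0034]), 'wrist_force': array([-0.744 , -0.5282, -0.7312]), 'opening': np.float64(-0.0002)}
yellow px [267.3 227.4] area 903.0 ray [ 0.5278 -0.12  ] ext [0.029 0.023] depthP [ 0.5278 -0.1202  0.0566]
red px [261.3 310.2] area 58.0 ray [ 0.5245 -0.1815] ext [0.005 0.01 ] depthP [ 0.5245 -0.1805  0.0581]
```

View pics/w3.png

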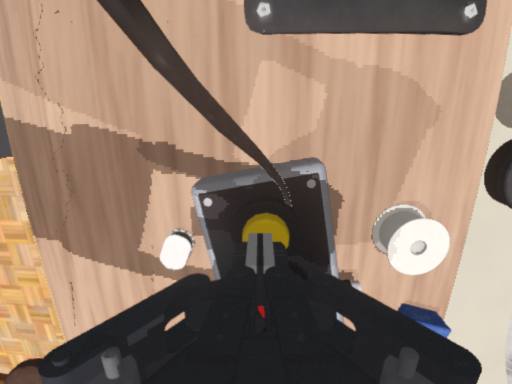

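The fingertip (260,237) lies over yellow (267,227), about 2 mm left of its centre, and red is well to the rear. I press with a +2 mm correction in x.

```bash
python3 -m jog '{"travel": [[0,0.2,0],[0,0.2,0.5],[0,0.2,0.9],[0,0.2,1.3],[0,0.2,1.5]], "turn": [0,0,0,0,0], "grip": [0,0,0,0,0]}';  python3 -m jog '{"travel": [[0,0,0.2],[0,0,0.2],[0,0,0.2]], "turn": [0,0,0], "grip": [0,0,0]}'
```

```text
clock: 5.7
tool_pos: [0.5273, -0.1299, 0.1234]
tcp_rot: [-0.01, 0.705, 0.709, -0.003]
wrist_force: [-4.6, 1.2, 18.1]
opening: 0.0001
clock: 6.0
tool_pos: [0.5275, -0.1299, 0.1235]
tcp_rot: [-0.01, 0.705, 0.709, -0.003]
wrist_force: [-6.1, 1.6, 15.5]
opening: -0.0002
```

Yellow is on its stop at 15 N, held for 0.3 s. I lift and go to green.

```bash
python3 -m jog '{"travel": [[0,0,-1],[0,0,-2.5],[0,0,-4],[0,0,-4],[0,0,-4]], "turn": [0,0,0,0,0], "grip": [0,0,0,0,0]}'; python3 -m jog '{"travel": [[-3,0.6,0],[-6.5,1.2,0],[-9.6,1.8,0],[-9.6,1.8,0],[-9.6,1.8,0]], "turn": [0,0,0,0,0], "grip": [0,0,0,0,0]}'
```

```text
clock: 6.5
tool_pos: [0.5285, -0.1303, 0.1641]
tcp_rot: [-0.009, 0.705, 0.709, -0.003]
wrist_force: [-0.0, 0.6, 0.3]
opening: -0.0
clock: 7.0
tool_pos: [0.5464, -0.2265, 0.1617]
tcp_rot: [-0.01, 0.706, 0.708, -0.003]
wrist_force: [-0.5, -0.4, 0.3]
opening: 0.0002
```

```bash
python3 -m jog '{"travel": [[0,0,0.8],[0,0,1.7],[0,0,2.5],[0,0,2.5]], "turn": [0,0,0,0], "grip": [0,0,0,0]}'; python3 w.py w4
```

```text
clock: 7.4
tool_pos: [0.5444, -0.2249, 0.1345]
tcp_rot: [-0.012, 0.705, 0.709, -0.004]
wrist_force: [-0.6, 0.0, 0.6]
opening: 0.0001
{'clock': np.float64(7.4), 'tool_pos': array([ 0.5444, -0.2249,  0.1345]), 'tcp_rot': array([-0.0124,  0.7054,  0.7087, -0.0036]), 'wrist_force': array([-0.5886,  0.0466,  0.5951]), 'opening': np.float64(0.0001)}
blue px [261.  313.7] area 125.0 ray [ 0.5442 -0.2775] ext [0.006 0.017] depthP [ 0.5442 -0.2767  0.0579]
green px [267.5 230.4] area 567.0 ray [ 0.5477 -0.216 ] ext [0.028 0.021] depthP [ 0.5477 -0.2163  0.0563]
yellow px [229.2  73.5] area 2662.0 ray [ 0.5269 -0.1288] ext [0.029 0.029] depthP [ 0.527  -0.1288  0.0575]
red px [248.9 167.4] area 2320.5 ray [ 0.5368 -0.1777] ext [0.037 0.03 ] depthP [ 0.5368 -0.1777  0.0573]
```

View pics/w4.png

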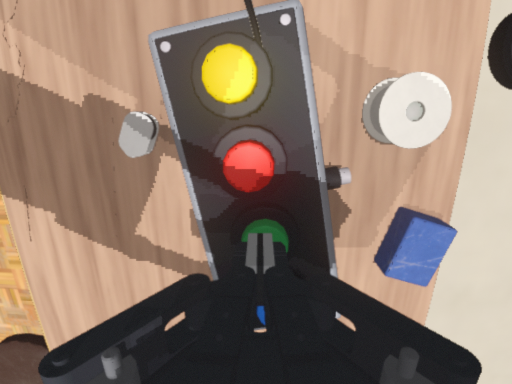

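The tip is over green (267,230), and yellow (229,73) and red (249,167) are both up at 0.0575 m. I press with +2 mm in x and −1 mm in y.

```bash
python3 -m jog '{"travel": [[-0.1,0.2,0],[-0.1,0.2,0.4],[-0.1,0.2,0.8],[-0.1,0.2,1.2],[-0.1,0.2,1.3]], "turn": [0,0,0,0,0], "grip": [0,0,0,0,0]}';  python3 -m jog '{"travel": [[0,0,0.2],[0,0,0.2],[0,0,0.2]], "turn": [0,0,0], "grip": [0,0,0]}'
```

```text
clock: 7.95
tool_pos: [0.5477, -0.2264, 0.1235]
tcp_rot: [-0.011, 0.706, 0.709, -0.003]
wrist_force: [-1.4, 1.7, 11.4]
opening: -0.0001
clock: 8.25
tool_pos: [0.5477, -0.2265, 0.1235]
tcp_rot: [-0.011, 0.706, 0.709, -0.003]
wrist_force: [-4.3, 3.0, 12.4]
opening: 0.0001
```

Green is on its stop at 12 N. I lift, move back to the first viewing position and check all the keys.

```bash
python3 -m jog '{"travel": [[0,0,-1],[0,0,-4],[0,0,-8],[0,0,-12],[0,0,-16]], "turn": [0,0,0,0,0], "grip": [0,0,0,0,0]}'; python3 -m jog '{"travel": [[-3,0,0],[-7,0,0],[-8,0,0],[-8,0,0],[-8,0,0]], "turn": [0,0,0,0,0], "grip": [0,0,0,0,0]}'; python3 w.py w5
```

```text
clock: 8.75
tool_pos: [0.5504, -0.2282, 0.2846]
tcp_rot: [-0.011, 0.706, 0.709, -0.003]
wrist_force: [0.6, -0.8, 0.7]
opening: 0.0004
clock: 9.25
tool_pos: [0.5503, -0.3075, 0.2829]
tcp_rot: [-0.012, 0.706, 0.708, -0.003]
wrist_force: [0.5, 0.4, -0.1]
opening: -0.0004
{'clock': np.float64(9.25), 'tool_pos': array([ 0.5503, -0.3075,  0.2829]), 'tcp_rot': array([-0.0123,  0.7058,  0.7083, -0.003 ]), 'wrist_force': array([ 0.4605,  0.4437, -0.127 ]), 'opening': np.float64(-0.0004)}
blue px [268.7 154.5] area 522.0 ray [ 0.5554 -0.2752] ext [0.029 0.029] depthP [ 0.5554 -0.2751  0.0576]
green px [260.2 108.6] area 560.0 ray [ 0.5458 -0.2268] ext [0.027 0.027] depthP [ 0.5458 -0.2268  0.0576]
yellow px [240.9  10.2] area 567.0 ray [ 0.5266 -0.1337] ext [0.028 0.021] depthP [ 0.5267 -0.1339  0.0577]
red px [251.   58.8] area 697.0 ray [ 0.5363 -0.1782] ext [0.028 0.03 ] depthP [ 0.5363 -0.1783  0.0575]
```

View pics/w5.png

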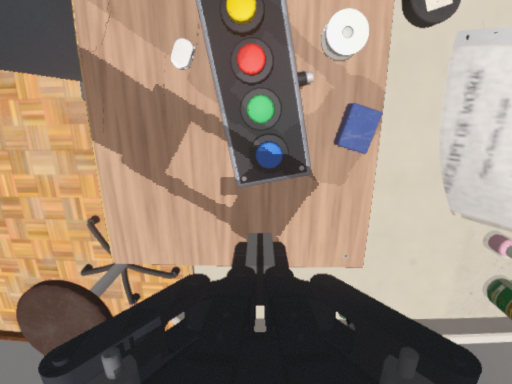

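All four keys, at (241,10), (251,59), (260,109) and (269,154), are back up at 0.0575–0.0577 m, and the arm is clear. I'm handing in.

```bash
python3 -c "
from station import ctrl
print(ctrl.finish_job())"
```

```text
the job is handed in; nothing more can be done
None
```

I pressed blue, then yellow, then green with the shut gripper, one at a time, and never went over the red key to press it. The job was handed in at about 9.3 s of the 48 s allowed; it reported no verdict.

- **Presses:** each key went down to its stop, with the tool at z 0.1235 m (fingertip about 0.0505 m) and not moving further. The highest readings were 9.5 N on blue, 18 N on yellow and 12 N on green. Each was held about 0.3 s or more, and I lifted about 4 cm or more before moving on.
- **Last check:** the wrist camera showed all four keys up at 0.0575–0.0577 m. The arm was clear and the wrist force was about zero.
- **Disagreements:** the first positions from the scene and side cameras differed by about 10 mm in y. I put this down to the colour masks catching the sides of the keys, and used the wrist camera instead. The tool also drifted 2–6 mm sideways between moves and tilted about 1°, so I corrected its position over each key before pressing.

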